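Wedge the rocking tool chest

TASK

The blue tool chest rocks because its brass foot, under the corner with the yellow dot, is too short. Push the wooden wedge along the bench, thin end first, under that foot until it is snug and the chest stands level, then press down firmly on the yellow dot (about 10 N) to feel that it no longer rocks, pushing the wedge further and pressing again if it still gives, and leave it so. Use only the fingertips: do not lift the wedge or the chest, do not shove the chest out of its place, and leave the mug, jar and hammer alone.

Things in the scene. Friction and masses are not known exactly. Their poses are not given: they have to be found in the camera images.
- chest: Blue steel tool chest, about 4 kg, 180 x 260 mm in plan (its x, y), body 30 to 140 mm above the bench, steel handle along y on the middle of its top, up to 165 mm. Grey drawer fronts on +x. Origin: centre of its plan at bench level; z up. Stands level on three round black feet; 2 to 4 N on the dotted corner rock it down onto the short brass foot, and it comes back level when let go.
- short_foot (a point): On the upright axis of the brass foot, at the height of the underside of the chest's body, (72, -110, 30) mm in the chest's frame. The foot is 26 mm square, its sides 5 to 7 mm inside the chest's; its underside hangs 7 to 14 mm above the bench, differently each time (not told).
- mark (a point): Centre of the yellow dot, 24 mm across, on the chest's flat top at (67, -105, 140) mm in the chest's frame, above the short foot.
- wedge: Loose wooden wedge, 90 g, 120 mm long (its x), 50 mm wide (y), flat below; top slopes from 26 mm high at the back (x = -60 mm) to 2 mm at the thin end (x = +60). Origin: centre of its underside. Starts off the chest's -y side, thin end roughly towards the brass foot. Slides with under 1 N until it meets the foot, then the push rises fast: 5 N is snug, 15 N or more may shove the chest away.
- mug: copper mug, 72 mm across, 75 mm tall, origin at the centre of its underside; leave alone
- jar: amber jar with a pale label and a steel cap, 60 mm across, 80 mm tall, origin at the centre of its underside; leave alone
- hammer: hammer lying on the bench, about 0.3 m long, along its x; leave alone

How it is judged:
By the outcome, as a careful person would: the job done as asked, in the order asked, and still so for the second after the job is handed in, with the robot touching nothing.
It also fails if it takes over 64 s, if anything falls off the work surface, if the arm or the gripper's body presses on something with over 40 N, if the wrist force passes 120 N, or if a joint passes its speed limit or range.

ROBOT

A 6-joint arm with a two-finger parallel gripper is mounted at the origin on the work surface. World frame = base frame: x ahead of the robot, y to its left, z up, the work surface at z = 0. Lengths are in m, angles in rad, forces in N, time in s.
With the tool pointing down it reaches from about 0.425 to 0.95 m from the base axis. Payload 3.5 kg.
Tool frame: the origin (TCP) lies midway between the tips of the shut fingers; the grasp point (between the pads) lies 19 mm behind it; z points along the fingers, y is the line along which they close (so a half turn about z gives the same grasp; the last joint's range is limited). The gripper opens to 85 mm and grips with 20 to 120 N. Pads are 22 mm wide; open, the fingers measure 114 mm over their backs; the gripper's body (76 mm by 85 mm) begins 54 mm behind the grasp point. The pads swing forward as they close: fully open they stand 13 mm farther back than shut.
Start: joints at [-1.385, 0.286, 1.577, -0, 1.279, -0.15], TCP at [0.222, -0.637, 0.231] pointing down, gripper open.
Joint ranges: [-2.77, 2.77], [-0.9, 2.22], [0.21, 2.48], [-1.53, 4.67], [0.24, 2.81], [-2.84, 2.84]. Speed limits (rad/s): [2.79, 2.79, 3.14, 3.14, 3.14, 3.14].

INTERFACE

Orientations are given as a unit quaternion [x, y, z, w].
In Python, from plant import ctrl gives the robot as it stands.
- The arm moves only by the tool arm_command, never from a script. Its argument "steps" is one flat list of numbers, 5 for each row, row after row: the opening in per cent of the stroke, from 0 (shut) to 100 (fully open), then the shift along the tool's x, y, z each as a share of 25 mm, from -1 to 1, then the turn about the tool's z as a share of 0.1 rad, from -1 to 1. In form: [grip, tx, ty, tz, spin, grip, tx, ty, tz, spin, ...]. A call has 1 to 8 rows; each row shifts and turns the commanded pose from where the row before left it, along the tool's axes as they then stand; what a row does not reach is not made up. A row lasts 1/12 s, in which the tool goes at most 41.7 mm and 7.16 degrees, less where a joint would pass 70% of its speed; a pose out of reach is approached as far as the arm can. A call with a number of a shift or a turn outside -1 to 1 is refused whole. A call with a gripper value outside its range is refused whole. The fingers move at their own pace and stop on an object; "squeeze" is the grip in N (left out, the last holds). Time passes only in rows, so rows that do not move let the fingers close. It gives the time, the measured TCP pose, the force, the opening and the grip force at its end, in the units of the state.
- ctrl.get_state(): the state, without advancing time (a new reading comes with each control period).
- ctrl.read_camera(name): name is "scene" or "top"; returns the picture (384x512x3 uint8, red, green, blue); there is no depth.
- ctrl.camera_model(name): a dict with "intrinsics" (3x3 intrinsics, pixels), "D" ([k1, k2, p1, p2, k3] as OpenCV has them; the pictures are not rectified), "rvec" (rotation vector, rad) and "tvec" (3), from world to camera coordinates, as OpenCV has them. Camera axes: x right, y down, z forward; pixel columns grow to the right and rows downward; lengths in m; the calibration is good to about 2 mm. A picture is of the moment at which its call begins. camera_model takes no time and is no camera call.
- ctrl.sign_off(): hands the job in; it is judged then, once.
The state is a dict: "time": time; "qpos": joint angles; "dq": joint speeds; "joint_efforts": joint torques, N m; "eef_pos": TCP position; "tcp_rot": TCP orientation; "contact_force": force on the tool from outside, world axes, zero at the start; "wrist_torque": the same for the moment, N m; "opening": opening from 0.0 (shut) to 1.0 (fully open); "finger_force": force on a finger pad.
Only numpy, scipy, OpenCV 4.12 (cv2) and the standard library are available. Lean on these libraries where they do the work, as an engineer would, in place of code of your own. Each camera call takes 0.05 s, during which the arm holds its last target. There are 200 camera calls.

## Working session

There is one attempt and no reset: what is moved stays moved. The work goes in short steps, Python scripts to look and compute and a tool call to move; the robot and the scene stay as the last step left them, time stands still between calls to the robot, and variables do not carry over. Pictures are saved under pics/ and viewed, at most 10 in all, crops included, and the job is handed in when it is done.

Besides the shell and the picture viewer there is one more tool, called after "Call:" as name(argument=value, ...), one argument or row to a line, values as JSON. arm_command: Moves the arm, as the interface text tells. Its arguments: {"type":"object","properties":{"steps":{"type":"array","items":{"type":"number"}},"squeeze":{"type":"number"}},"required":["steps"]}

```bash
mkdir -p pics; ls
python3 - <<'E'
from plant import ctrl
import cv2
for n in ("scene","top"):
    im=ctrl.read_camera(n); cv2.imwrite(f"pics/{n}0.png",cv2.cvtColor(im,cv2.COLOR_RGB2BGR))
    m=ctrl.camera_model(n); R=cv2.Rodrigues(m["rvec"])[0]; print(n,(-R.T@m["tvec"]).round(3),R.round(2).tolist())
s=ctrl.get_state();print(s)
E
```

```text
pics
scene [ 1.285 -0.68   0.82 ] [[0.65, 0.76, -0.02], [0.48, -0.42, -0.77], [-0.59, 0.49, -0.64]]
top [ 0.426 -0.126  0.996] [[-0.05, -1.0, -0.0], [-0.98, 0.05, -0.21], [0.21, -0.01, -0.98]]
{'time': 0.1, 'qpos': array([-1.38498323e+00,  2.87103582e-01,  1.57801411e+00, -5.29951117e-06,
        1.27862072e+00, -1.49977845e-01]), 'dq': array([ 0.00040049, -0.00206429, -0.00227449,  0.00033695, -0.000399  ,
       -0.00117999]), 'joint_efforts': array([ 6.24790009e-04, -4.07293117e+01, -2.93698221e+01, -1.31234247e-04,
        3.42176201e-03, -8.04665092e-06]), 'eef_pos': array([ 0.22235366, -0.63669906,  0.23007676]), 'tcp_rot': array([ 9.85937938e-01,  1.67108443e-01, -2.17586379e-05, -1.07266085e-03]), 'contact_force': array([-0.49108834, -0.32112522, -0.89740681]), 'wrist_torque': array([-0.0127205 ,  0.00018991, -0.00094505]), 'finger_force': 0.0, 'opening': 0.996947422614329}
```

View pics/top0.png

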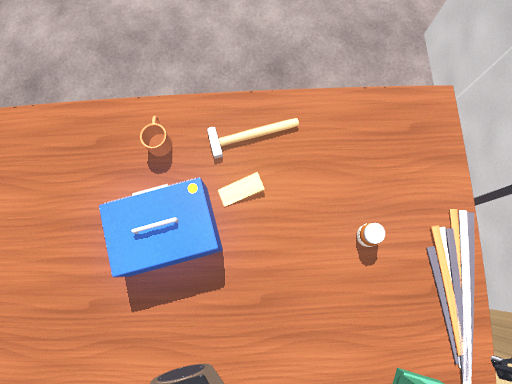

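View pics/scene0.png

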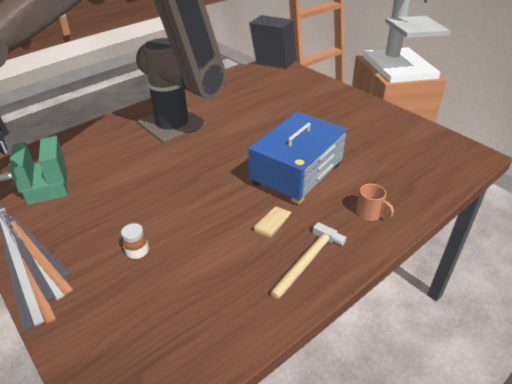

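The top view shows the dot at about (193,188), the wedge at (241,190) to the right of the chest on its -y side, the hammer above at (250,135), and the mug at (153,136). The scene view agrees, with the dot at (299,163) and the wedge at (272,221).

```bash
cat > h.py <<'E'
from plant import ctrl
import cv2, numpy as np
def look(n,save=None):
    im=cv2.cvtColor(ctrl.read_camera(n),cv2.COLOR_RGB2BGR)
    if save: cv2.imwrite(f"pics/{save}.png",im)
    return im
def cast(n,px,z):
    m=ctrl.camera_model(n); R=cv2.Rodrigues(m["rvec"])[0]; c=-R.T@np.ravel(m["tvec"])
    u=cv2.undistortPoints(np.float64(px).reshape(-1,1,2),m["intrinsics"],np.float64(m["D"])).reshape(-1,2)
    d=np.c_[u,np.ones(len(u))]@R
    return (c+d*((z-c[2])/d[:,2])[:,None])
def project(n,P):
    m=ctrl.camera_model(n)
    return cv2.projectPoints(np.float64(P).reshape(-1,1,3),m["rvec"],m["tvec"],m["intrinsics"],np.float64(m["D"]))[0].reshape(-1,2)
def blob(im,lo,hi,near=None):
    k=cv2.inRange(cv2.cvtColor(im,cv2.COLOR_BGR2HSV),lo,hi)
    cs=cv2.findContours(k,cv2.RETR_EXTERNAL,cv2.CHAIN_APPROX_NONE)[0]
    if near is not None:
        cs=[c for c in cs if cv2.contourArea(c)>15]
        return min(cs,key=lambda c:np.hypot(*(c.reshape(-1,2).mean(0)-near)))
    return max(cs,key=cv2.contourArea)
def cen(c):
    m=cv2.moments(c); return [m["m10"]/m["m00"],m["m01"]/m["m00"]]
E
cp pics/top0.png /tmp
python3 - <<'E'
from h import *
np.set_printoptions(precision=4,suppress=True)
t=cv2.imread("pics/top0.png"); s=cv2.imread("pics/scene0.png")
for n,im,px,wx in (("top",t,(193,188),(241,190)),("scene",s,(299,163),(272,221))):
    for p in (px,wx): print(n,p,cv2.cvtColor(im,cv2.COLOR_BGR2HSV)[p[1],p[0]])
    d=blob(im,(20,150,120),(35,255,255),px); print("dot",cen(d),cv2.contourArea(d),cast(n,cen(d),.14))
    w=blob(im,(12,50,150),(30,160,255),wx); print("wedge",cen(w),cv2.contourArea(w))
    q=cv2.boxPoints(cv2.minAreaRect(w)) if n=="top" else cv2.approxPolyDP(w,3,True).reshape(-1,2)
    print(q); print(cast(n,q,0.0)); print(cast(n,q,0.026))
b=blob(t,(100,150,60),(125,255,255)); q=cv2.boxPoints(cv2.minAreaRect(b)); print("chest",q,cast("top",q,.14))
c=cv2.approxPolyDP(b,4,True).reshape(-1,2); print(c,cast("top",c,.14))
big=cv2.resize(t[110:290,90:320],None,fx=3,fy=3,interpolation=cv2.INTER_CUBIC);cv2.imwrite("pics/crop1.png",big)
E
```

```text
top (193, 188) [ 30 156 255]
top (241, 190) [ 29  22 255]
dot [192.27843137254902, 187.678431372549] 42.5 [[0.6257 0.0324 0.14  ]]
wedge [250.53763440860214, 189.30645161290323] 31.0
[[215.7278 187.9467]
 [257.2663 170.639 ]
 [265.1953 189.6686]
 [223.6568 206.9763]]
[[ 0.6544 -0.008   0.    ]
 [ 0.699  -0.1271  0.    ]
 [ 0.6427 -0.1468 -0.    ]
 [ 0.5991 -0.0289 -0.    ]]
[[ 0.6484 -0.0111  0.026 ]
 [ 0.6919 -0.127   0.026 ]
 [ 0.6371 -0.1462  0.026 ]
 [ 0.5946 -0.0314  0.026 ]]
scene (299, 163) [ 25 138 245]
scene (272, 221) [ 21  73 241]Traceback (most recent call last):
  File "<stdin>", line 6, in <module>
  File "h.py", line 20, in blob
    return min(cs,key=lambda c:np.hypot(*(c.reshape(-1,2).mean(0)-near)))
ValueError: min() iterable argument is empty
```

Run:
```python
from h import *
np.set_printoptions(precision=4,suppress=True)
t=cv2.imread("pics/top0.png"); s=cv2.imread("pics/scene0.png")
for n,im,px,wx in (("top",t,(193,188),(241,190)),("scene",s,(299,163),(272,221))):
    d=blob(im,(20,110,120),(35,255,255),px); print(n,"dot",cen(d),cv2.contourArea(d),cast(n,cen(d),.14))
    w=blob(im,(12,10,130),(35,150,255),wx); print("wedge",cen(w),cv2.contourArea(w))
    q=cv2.approxPolyDP(w,3,True).reshape(-1,2)
    print(np.c_[q,cast(n,q,0.0)[:,:2],cast(n,q,0.026)[:,:2]])
b=blob(t,(100,150,60),(125,255,255))
c=cv2.approxPolyDP(b,4,True).reshape(-1,2); print(np.c_[c,cast("top",c,.14)])
A=cv2.resize(t[150:290,90:290],None,fx=3,fy=3,interpolation=cv2.INTER_CUBIC)
B=cv2.resize(s[110:250,230:370],None,fx=3,fy=3,interpolation=cv2.INTER_CUBIC)
cv2.imwrite("pics/crop1.png",np.hstack([A[:,200:],B]))
```

```text
top dot [192.09764309764307, 187.74074074074073] 49.5 [[0.6256 0.0328 0.14  ]]
wedge [240.9943089430894, 188.80609756097562] 820.0
[[257.     171.       0.698   -0.1263   0.6909  -0.1263]
 [218.     189.       0.6511  -0.0143   0.6452  -0.0173]
 [224.     206.       0.6018  -0.0299   0.5972  -0.0324]
 [264.     190.       0.6419  -0.1434   0.6363  -0.1429]]
scene dot [299.1777777777778, 161.8962962962963] 22.5 [[0.6237 0.0316 0.14  ]]
wedge [271.5609632446134, 221.8527249683143] 657.5
[[291.     212.       0.6456  -0.0122   0.6658  -0.0334]
 [275.     206.       0.5969  -0.0286   0.6187  -0.0493]
 [254.     225.       0.6175  -0.125    0.6387  -0.1426]
 [254.     232.       0.6382  -0.1427   0.6587  -0.1597]
 [271.     238.       0.6849  -0.1236   0.704   -0.1413]]
[[182.     183.       0.6386   0.0575   0.14  ]
 [100.     206.       0.591    0.2606   0.14  ]
 [113.     276.       0.4224   0.2231   0.14  ]
 [217.     248.       0.4782  -0.0242   0.14  ]
 [209.     213.       0.5619  -0.0072   0.14  ]
 [211.     233.       0.5139  -0.011    0.14  ]
 [197.     212.       0.5656   0.0215   0.14  ]
 [186.     210.       0.5717   0.048    0.14  ]
 [193.     205.       0.583    0.031    0.14  ]
 [185.     204.       0.5864   0.0503   0.14  ]
 [184.     198.       0.6012   0.0527   0.14  ]
 [190.     199.       0.598    0.0381   0.14  ]
 [180.     200.       0.5967   0.0624   0.14  ]
 [174.     186.       0.6321   0.0771   0.14  ]]
```

View pics/crop1.png

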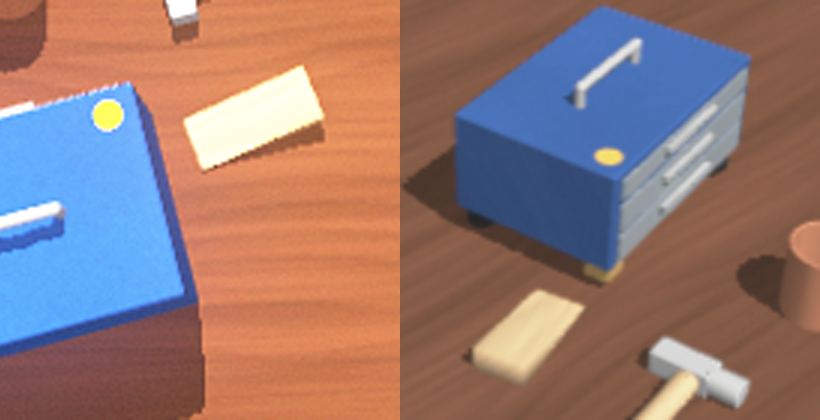

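The crop shows the chest's dotted top corner at about (200,178) in the top picture. The wedge's thin end is at left, facing the brass foot. I'll now work out the chest pose, then start moving across high above the bench.

Run:
```python
from h import *
np.set_printoptions(precision=4,suppress=True)
px=[(100,206),(113,276),(218,249),(200.3,177.7),(192.1,187.7)]
W=cast("top",px,.14)[:,:2]; M=np.array([(90,130),(-90,130),(-90,-130),(90,-130),(67,-105)])/1e3
U,_,Vt=np.linalg.svd((M-M.mean(0)).T@(W-W.mean(0))); R=Vt.T@U.T; t=W.mean(0)-R@M.mean(0)
print("yaw",np.degrees(np.arctan2(R[1,0],R[0,0])),"t",t,"res mm",(W-(M@R.T+t))*1e3)
print("foot",R@[.072,-.11]+t,"mark",R@[.067,-.105]+t)
th=np.array([.624,-.021]);bk=np.array([.6625,-.134]);print("wedge dir",np.degrees(np.arctan2(*(th-bk)[::-1])),"chest y dir",np.degrees(np.arctan2(R[1,1],R[0,1])))
f=R.T@((th+bk)/2-t);print("wedge centre in chest",f, "thin",R.T@(th-t))
print("jar",cast("top",[(371,235)],.08),"hammer",cast("top",[(215,156),(209,128),(297,124)],.02))
```

```text
yaw 12.86484138660458 t [0.5352 0.118 ] res mm [[-2.9536 -4.1758]
 [ 3.922  -1.5745]
 [-0.6431  2.2616]
 [-2.1495  1.2331]
 [ 1.8241  2.2557]]
foot [0.6299 0.0268] mark [0.6239 0.0305]
wedge dir 108.81438552434099 chest y dir 102.86484138660458
wedge centre in chest [ 0.0618 -0.2146] thin [ 0.0556 -0.1553]
jar [[ 0.4947 -0.4076  0.08  ]] hammer [[ 0.7421 -0.0102  0.02  ]
 [ 0.8271  0.0056  0.02  ]
 [ 0.8269 -0.2475  0.02  ]]
```

Call:
arm_command(
  steps=[20,0.97,-0.475,0,0,20,0.97,-0.475,0,0,20,0.97,-0.475,0,0,20,0.97,-0.475,0,0,20,0.97,-0.475,0,0,20,0.97,-0.475,0,0,20,0.97,-0.475,0,0,20,0.97,-0.475,0,0],
)

```text
time: 0.77
eef_pos: [0.3749, -0.4823, 0.2307]
tcp_rot: [0.986, 0.167, -0.0, -0.001]
contact_force: [0.8, 0.1, 0.7]
opening: 0.199
finger_force: 0.0
```

Call:
arm_command(
  steps=[20,0.97,-0.475,0,0,20,0.97,-0.475,0,0,20,0.97,-0.475,0,0,20,0.97,-0.475,0,0,20,0.97,-0.475,0,0,20,0.97,-0.475,0,0,20,0.97,-0.475,0,0,20,0.97,-0.475,0,0],
)

```text
time: 1.43
eef_pos: [0.5267, -0.3287, 0.2307]
tcp_rot: [0.986, 0.167, -0.0, -0.0]
contact_force: [0.1, -0.5, 0.0]
opening: 0.195
finger_force: 0.0
```

Call:
arm_command(
  steps=[20,0.97,-0.475,0,0,20,0.97,-0.475,0,0,20,0.97,-0.475,0,0,20,0.97,-0.475,0,0,20,0.97,-0.475,0,0,20,0.97,-0.475,0,0,20,0.97,-0.475,0,0,20,0.97,-0.475,0,0],
)

```text
time: 2.1
eef_pos: [0.6785, -0.1752, 0.2305]
tcp_rot: [0.986, 0.167, -0.001, -0.0]
contact_force: [0.3, -0.3, 0.5]
opening: 0.202
finger_force: 0.0
```

Call:
arm_command(
  steps=[20,0,0,0,-1,20,0,0,0,-1,20,0,0,0,-1,20,0,0,0,-1,20,0,0,0,-1,20,0,0,0,-1,20,0,0,0,-1,20,0,0,0,-1],
)

```text
time: 2.77
eef_pos: [0.6777, -0.1763, 0.2304]
tcp_rot: [0.842, 0.54, -0.0, -0.001]
contact_force: [1.0, 0.3, 0.4]
opening: 0.2
finger_force: 0.0
```

Call:
arm_command(
  steps=[20,0,0,0,-1,20,0,0,0,-1,20,0,0,0,-1,20,0,0,0,-1,20,0,0,0,-1,20,0,0,0,-1,20,0,0,0,-1,20,0,0,0,-1],
)

```text
time: 3.43
eef_pos: [0.6777, -0.1763, 0.2304]
tcp_rot: [0.565, 0.825, -0.0, -0.001]
contact_force: [-0.7, -0.3, 0.4]
opening: 0.201
finger_force: 0.0
```

Call:
arm_command(
  steps=[20,0,0,1,0.4,20,0,0,1,0,20,0,0,1,0,20,0,0,1,0,20,0,0,1,0,20,0,0,1,0,20,0,0,1,0,20,0,0,1,0],
)

```text
time: 4.1
eef_pos: [0.6775, -0.1762, 0.0295]
tcp_rot: [0.583, 0.812, -0.0, -0.001]
contact_force: [-0.1, 0.1, -0.3]
opening: 0.199
finger_force: 0.0
```

Call:
arm_command(
  steps=[20,0,0,0.4,0,20,0,0,0.36,0,20,0,0,0,0],
)

```text
time: 4.35
eef_pos: [0.6768, -0.1759, 0.0102]
tcp_rot: [0.583, 0.812, -0.0, -0.002]
contact_force: [-0.8, 0.2, 0.0]
opening: 0.204
finger_force: 0.0
```

Run:
```python
from h import *
a=look("top");b=look("scene")
A=cv2.resize(a[140:280,150:290],None,fx=2.85,fy=2.85,interpolation=cv2.INTER_CUBIC)
B=cv2.resize(b[140:280,210:350],None,fx=2.85,fy=2.85,interpolation=cv2.INTER_CUBIC)
cv2.imwrite("pics/c2.png",np.hstack([A,B]))
print(ctrl.get_state()["contact_force"])
```

```text
[-0.17210772 -0.53091261  0.45213304]
```

View pics/c2.png

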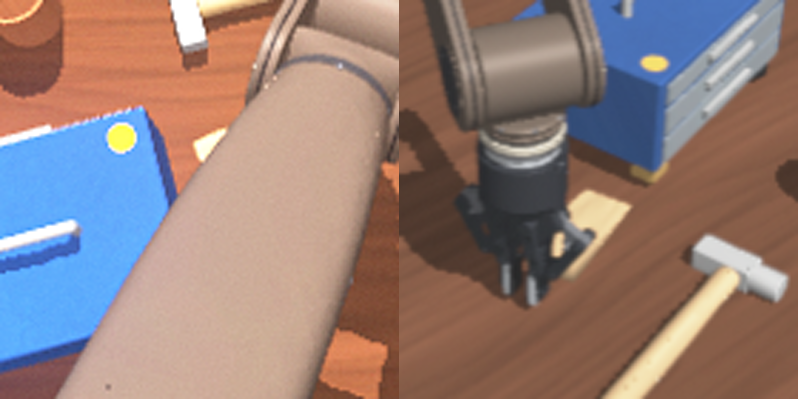

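Fingertips are behind the wedge's thick end, and its thin end (scene crop ~(610,205)) faces the brass foot (650,172). I'll push slowly and turn about 6° on the way.

Call:
arm_command(
  steps=[20,0.3,0,0,0,20,0.3,0,0,0,20,0.3,0,0,0,20,0.3,0,0,0,20,0.16,0,0,0,20,0.16,0,0,0,20,0.16,0,0,0.1,20,0.16,0,0,0.1],
)

```text
time: 5.12
eef_pos: [0.6636, -0.1327, 0.0127]
tcp_rot: [0.592, 0.806, 0.0, 0.0]
contact_force: [-0.2, -1.3, 0.7]
opening: 0.198
finger_force: 0.5
```

Call:
arm_command(
  steps=[20,0.16,0,0,0.1,20,0.16,0,0,0.1,20,0.16,0,0,0.1,20,0.16,0,0,0.1,20,0.16,0,0,0.1,20,0.16,0,0,0.1,20,0.16,0,0,0.1,20,0,0,0,0.1],
)

```text
time: 5.78
eef_pos: [0.6554, -0.1048, 0.0121]
tcp_rot: [0.623, 0.782, 0.0, -0.001]
contact_force: [0.0, -0.1, -0.3]
opening: 0.2
finger_force: 0.0
```

Run:
```python
from h import *
np.set_printoptions(precision=4,suppress=True)
a=look("top");b=look("scene")
w=blob(b,(12,10,130),(35,150,255),(275,210));q=cv2.approxPolyDP(w,2,True).reshape(-1,2);print(np.c_[q,cast("scene",q,0)[:,:2]])
A=cv2.resize(a[140:280,150:290],None,fx=2.85,fy=2.85,interpolation=cv2.INTER_CUBIC)
B=cv2.resize(b[140:280,210:350],None,fx=2.85,fy=2.85,interpolation=cv2.INTER_CUBIC)
cv2.imwrite("pics/c3.png",np.hstack([A,B]))
```

```text
[[281.     205.       0.605   -0.0127]
 [279.     213.       0.6264  -0.0405]
 [282.     211.       0.6258  -0.0283]]
```

View pics/c3.png

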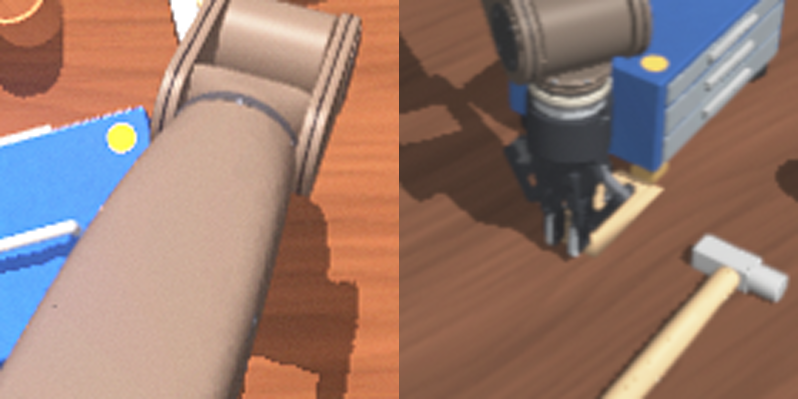

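The wedge's right thin corner is at crop (662,186), close to the brass foot at (650,173), and its right back corner is near (597,252). I'll check the alignment.

Run:
```python
from h import *
np.set_printoptions(precision=4,suppress=True)
px=np.array([(662-399,186),(597-399,252)])/2.85+[210,140]
P=cast("scene",px,0.001)[:,:2]; y=np.radians(12.86);R=np.array([[np.cos(y),-np.sin(y)],[np.sin(y),np.cos(y)]])
print(px,P,"chest frame",(P-[.5352,.118])@R)
d=P[0]-P[1];print(np.degrees(np.arctan2(d[1],d[0])),np.hypot(*d))
s=ctrl.get_state();print("tcp chest",(s["eef_pos"][:2]-[.5352,.118])@R)
```

```text
[[302.2807 205.2632]
 [279.4737 228.4211]] [[ 0.6468  0.0314]
 [ 0.6737 -0.0827]] chest frame [[ 0.0895 -0.1092]
 [ 0.0904 -0.2265]]
103.26805163672677 0.11729683570963943
tcp chest [ 0.0675 -0.2444]
```

Call:
arm_command(
  steps=[20,0.06,0.006,0,0,20,0.06,0.006,0,0,20,0.06,0.006,0,0,20,0.06,0.006,0,0,20,0.06,0.006,0,0,20,0.06,0.006,0,0,20,0.06,0.006,0,0,20,0.06,0.006,0,0],
)

```text
time: 6.55
eef_pos: [0.6543, -0.0937, 0.0124]
tcp_rot: [0.623, 0.782, 0.0, 0.0]
contact_force: [0.7, 0.0, -0.6]
opening: 0.2
finger_force: 0.2
```

Call:
arm_command(
  steps=[20,0.04,0.004,0,0,20,0.04,0.004,0,0,20,0.04,0.004,0,0,20,0.04,0.004,0,0],
)

```text
time: 6.88
eef_pos: [0.6538, -0.0898, 0.0124]
tcp_rot: [0.623, 0.782, 0.0, 0.0]
contact_force: [-0.1, -0.5, -0.6]
opening: 0.2
finger_force: 0.2
```

Call:
arm_command(
  steps=[20,0.04,0.004,0,0,20,0.04,0.004,0,0,20,0.04,0.004,0,0,20,0.04,0.004,0,0],
)

```text
time: 7.22
eef_pos: [0.6533, -0.0858, 0.0123]
tcp_rot: [0.623, 0.782, 0.0, -0.0]
contact_force: [0.5, -0.1, -1.0]
opening: 0.202
finger_force: 0.2
```

Call:
arm_command(
  steps=[20,0.04,0.004,0,0,20,0.04,0.004,0,0,20,0.04,0.004,0,0],
)

```text
time: 7.47
eef_pos: [0.6529, -0.0828, 0.0123]
tcp_rot: [0.623, 0.782, -0.0, 0.0]
contact_force: [0.0, -0.3, 0.8]
opening: 0.204
finger_force: 0.2
```

Call:
arm_command(
  steps=[20,0.04,0.002,0,0,20,0.04,0.002,0,0,20,0.04,0.002,0,0],
)

```text
time: 7.72
eef_pos: [0.6524, -0.0799, 0.0124]
tcp_rot: [0.623, 0.782, 0.0, 0.0]
contact_force: [-0.1, -0.8, 0.6]
opening: 0.199
finger_force: 0.2
```

Call:
arm_command(
  steps=[20,0.04,0.002,0,0,20,0.04,0.002,0,0,20,0.04,0.002,0,0],
)

```text
time: 7.97
eef_pos: [0.6518, -0.0769, 0.0123]
tcp_rot: [0.623, 0.782, 0.0, -0.0]
contact_force: [-0.7, -1.2, 0.8]
opening: 0.204
finger_force: 0.2
```

Call:
arm_command(
  steps=[20,0.04,0,0,0,20,0.04,0,0,0],
)

```text
time: 8.13
eef_pos: [0.6514, -0.075, 0.0123]
tcp_rot: [0.623, 0.782, 0.0, 0.0]
contact_force: [0.5, -0.6, -1.0]
opening: 0.197
finger_force: 0.2
```

Call:
arm_command(
  steps=[20,0.04,0,0,0,20,0.04,0,0,0],
)

```text
time: 8.3
eef_pos: [0.6509, -0.073, 0.0123]
tcp_rot: [0.623, 0.782, 0.0, -0.0]
contact_force: [0.3, -0.3, -0.2]
opening: 0.199
finger_force: 0.3
```

Call:
arm_command(
  steps=[20,0.04,0,0,0,20,0.04,0,0,0],
)

```text
time: 8.47
eef_pos: [0.6507, -0.0715, 0.0124]
tcp_rot: [0.623, 0.782, -0.0, 0.001]
contact_force: [0.6, -2.9, -0.5]
opening: 0.202
finger_force: 1.4
```

Call:
arm_command(
  steps=[20,0.012,0,0,0,20,0,0,0,0],
)

```text
time: 8.63
eef_pos: [0.6507, -0.0714, 0.0125]
tcp_rot: [0.623, 0.782, -0.0, 0.001]
contact_force: [-0.4, -2.2, -0.1]
opening: 0.202
finger_force: 1.5
```

Call:
arm_command(
  steps=[20,0.02,0,0,0,20,0,0,0,0],
)

```text
time: 8.8
eef_pos: [0.6506, -0.0709, 0.0125]
tcp_rot: [0.623, 0.782, -0.0, 0.001]
contact_force: [0.6, -3.2, 0.5]
opening: 0.204
finger_force: 2.0
```

Call:
arm_command(
  steps=[20,0.02,0,0,0,20,0,0,0,0],
)

```text
time: 8.97
eef_pos: [0.6505, -0.0705, 0.0125]
tcp_rot: [0.623, 0.782, -0.0, 0.001]
contact_force: [0.7, -5.1, -0.7]
opening: 0.201
finger_force: 2.6
```

Call:
arm_command(
  steps=[20,0.012,0,0,0,20,0,0,0,0],
)

```text
time: 9.13
eef_pos: [0.6505, -0.0703, 0.0125]
tcp_rot: [0.623, 0.782, -0.0, 0.001]
contact_force: [0.4, -4.9, -1.6]
opening: 0.2
finger_force: 2.7
```

Run:
```python
from h import *
np.set_printoptions(precision=4,suppress=True)
F=[]
for _ in range(4): b=look("scene"); F.append(ctrl.get_state()["contact_force"])
print(np.mean(F,0))
d=blob(b,(20,110,120),(35,255,255),(299,163));print(cen(d),cast("scene",cen(d),.14),ctrl.get_state()["finger_force"])
```

```text
[ 0.8032 -5.3675 -0.7786]
[299.21666666666664, 161.775] [[0.6234 0.0321 0.14  ]] 2.7092042192816734
```

Snug at about 5.4 N, and the chest hasn't moved. I'll retreat, rise, go over the dot and press.

Call:
arm_command(
  steps=[20,-0.2,0,0,0,20,-0.8,0,0,0,20,0,0,-0.8,0,20,0,0,-1,0,10,0,0,-1,0,0,0,0,-1,0,0,0,0,-1,0,0,0,0,-1,0],
)

```text
time: 10.0
eef_pos: [0.6552, -0.0927, 0.1582]
tcp_rot: [0.623, 0.782, 0.001, -0.001]
contact_force: [-0.3, 0.4, -0.8]
opening: 0.003
finger_force: 0.0
```

Call:
arm_command(
  steps=[0,0,0,-1,0,0,0.87,-0.02,-0.3,0,0,0.87,-0.02,0,0,0,0.87,-0.02,0,0,0,0.87,-0.02,0,0,0,0.87,-0.02,0,0,0,0.87,-0.02,0,0,0,0,0,0,0],
)

```text
time: 10.67
eef_pos: [0.622, 0.037, 0.1895]
tcp_rot: [0.622, 0.783, 0.001, -0.002]
contact_force: [0.3, 0.3, 0.2]
opening: 0.001
finger_force: 0.0
```

Call:
arm_command(
  steps=[0,-0.2,0.06,0.4,0,0,0,0,0.6,0,0,0,0,0.6,0,0,0,0,0.1,0,0,0,0,0,0],
)

```text
time: 11.08
eef_pos: [0.6252, 0.0273, 0.1449]
tcp_rot: [0.624, 0.782, -0.001, -0.002]
contact_force: [0.3, 0.3, 0.2]
opening: 0.001
finger_force: 0.0
```

Call:
arm_command(
  steps=[0,0,0,0.06,0,0,0,0,0.06,0,0,0,0,0,0],
)

```text
time: 11.33
eef_pos: [0.6268, 0.0277, 0.145]
tcp_rot: [0.623, 0.782, 0.0, 0.0]
contact_force: [0.5, 0.3, -0.0]
opening: 0.003
finger_force: 0.0
```

Call:
arm_command(
  steps=[0,0.16,-0.08,0,0,0,0,0,0.04,0,0,0,0,0,0,0,0,0,0,0],
)

```text
time: 11.67
eef_pos: [0.6234, 0.0317, 0.1435]
tcp_rot: [0.623, 0.782, 0.0, 0.0]
contact_force: [0.8, -0.2, 0.3]
opening: 0.002
finger_force: 0.0
```

Over the dot's centre, 3.5 mm above it. Press gently.

Call:
arm_command(
  steps=[0,0,0,0.04,0,0,0,0,0.04,0,0,0,0,0.04,0,0,0,0,0,0],
)

```text
time: 12.0
eef_pos: [0.6232, 0.0315, 0.1399]
tcp_rot: [0.623, 0.782, -0.0, -0.0]
contact_force: [-1.5, 0.2, 0.1]
opening: -0.003
finger_force: 0.0
```

Call:
arm_command(
  steps=[0,0,0,0.02,0,0,0,0,0.02,0,0,0,0,0,0],
)

```text
time: 12.25
eef_pos: [0.6235, 0.0315, 0.1393]
tcp_rot: [0.623, 0.782, 0.0, 0.0]
contact_force: [1.0, -0.2, -0.4]
opening: 0.001
finger_force: 0.0
```

Call:
arm_command(
  steps=[0,0,0,0.04,0,0,0,0,0,0,0,0,0,0,0],
)

```text
time: 12.5
eef_pos: [0.6236, 0.0314, 0.1392]
tcp_rot: [0.623, 0.782, 0.0, 0.0]
contact_force: [-1.3, 0.9, 4.9]
opening: -0.001
finger_force: 2.3
```

Call:
arm_command(
  steps=[0,0,0,0.03,0,0,0,0,0,0,0,0,0,0,0],
)

```text
time: 12.75
eef_pos: [0.6237, 0.0314, 0.1391]
tcp_rot: [0.623, 0.782, 0.0, 0.0]
contact_force: [-2.4, -0.4, 8.8]
opening: 0.001
finger_force: 3.6
```

Call:
arm_command(
  steps=[0,0,0,0.016,0,0,0,0,0,0,0,0,0,0,0,0,0,0,0,0,0,0,0,0,0,0,0,0,0,0],
)

```text
time: 13.25
eef_pos: [0.6238, 0.0314, 0.1391]
tcp_rot: [0.623, 0.782, 0.0, 0.0]
contact_force: [-3.1, -0.4, 9.6]
opening: -0.004
finger_force: 4.2
```

Run:
```python
from h import *
F=[];Z=[]
for _ in range(5): look("scene"); s=ctrl.get_state(); F.append(s["contact_force"]);Z.append(s["eef_pos"][2])
print(np.mean(F,0),np.mean(Z))
```

```text
[-3.97374957  0.3729092   8.40799316] 0.13910360520844728
```

Call:
arm_command(
  steps=[0,0,-0.02,0.024,0,0,0,0,0,0,0,0,0,0,0,0,0,0,0,0,0,0,0,0,0],
)

```text
time: 13.92
eef_pos: [0.6237, 0.0314, 0.1391]
tcp_rot: [0.623, 0.782, 0.001, 0.001]
contact_force: [-3.4, 0.5, 9.9]
opening: 0.002
finger_force: 4.8
```

Run:
```python
from h import *
F=[];Z=[]
for _ in range(5): look("scene"); s=ctrl.get_state(); F.append(s["contact_force"]);Z.append(s["eef_pos"][2])
print(np.mean(F,0),np.mean(Z))
```

```text
[-3.19514225  0.24507286  9.52917838] 0.13907789869469722
```

Call:
arm_command(
  steps=[0,0,-0.02,0.016,0,0,0,0,0,0,0,0,0,0,0,0,0,0,0,0],
)

```text
time: 14.5
eef_pos: [0.6237, 0.0314, 0.1391]
tcp_rot: [0.623, 0.782, 0.001, 0.001]
contact_force: [-3.0, 0.3, 10.1]
opening: -0.007
finger_force: 5.0
```

Call:
arm_command(
  steps=[0,0,0,-0.1,0,0,0,0,-0.2,0,0,0,0,-0.7,0,0,0,0,-1,0,0,0,0,-1,0,0,0,0,0,0],
)

```text
time: 15.0
eef_pos: [0.6253, 0.031, 0.2171]
tcp_rot: [0.623, 0.782, 0.003, 0.004]
contact_force: [1.6, -0.2, 0.8]
opening: -0.001
finger_force: 0.0
```

Call:
arm_command(
  steps=[0,-1,0,0,0,0,-1,0,0,0,0,-1,0,0,0,0,-1,0,0,0,0,-1,0,0,0,0,-1,0,0,0,0,-1,0,0,0,0,-1,0,0,0],
)

```text
time: 15.67
eef_pos: [0.6668, -0.1648, 0.2096]
tcp_rot: [0.623, 0.782, -0.0, -0.001]
contact_force: [1.1, -0.2, -0.4]
opening: 0.001
finger_force: 0.0
```

Call:
arm_command(
  steps=[0,-1,0,0,0,0,-1,0,0,0,0,-1,0,0,0,0,0,0,0,0],
)

```text
time: 16.0
eef_pos: [0.6836, -0.2414, 0.2093]
tcp_rot: [0.625, 0.781, -0.001, 0.0]
contact_force: [0.5, 0.4, -0.1]
opening: 0.002
finger_force: 0.0
```

Run:
```python
from h import *
np.set_printoptions(precision=4,suppress=True)
a=look("top");b=look("scene")
for n,im,p in (("top",a,(193,188)),("scene",b,(299,163))):
    d=blob(im,(20,110,120),(35,255,255),p);print(cen(d),cast(n,cen(d),.14))
A=cv2.resize(a[140:280,130:270],None,fx=2.85,fy=2.85,interpolation=cv2.INTER_CUBIC)
B=cv2.resize(b[120:260,230:370],None,fx=2.85,fy=2.85,interpolation=cv2.INTER_CUBIC)
cv2.imwrite("pics/c4.png",np.hstack([A,B]))
```

```text
[192.14150943396226, 187.96226415094338] [[0.625  0.0327 0.14  ]]
[299.21666666666664, 161.775] [[0.6234 0.0321 0.14  ]]
```

View pics/c4.png

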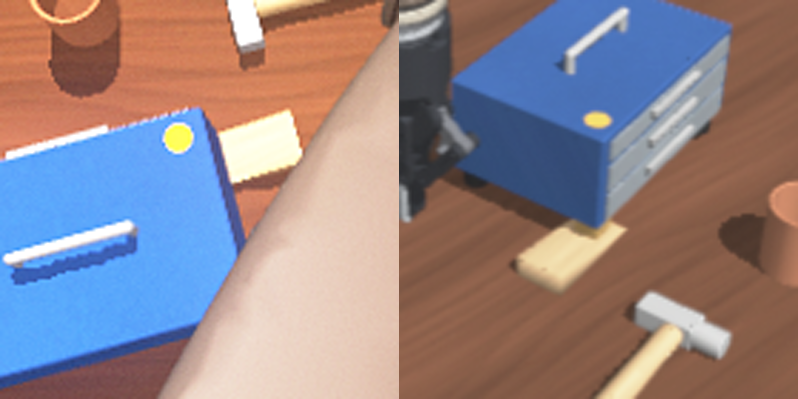

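The wedge sits under the brass foot, and the chest is unmoved and level: the dot reads the same to within 1 mm. The mug and hammer look untouched. The top gave only about 0.1 mm between 5 and 10 N, so I'm handing in.

```bash
python3 -c "
from plant import ctrl
print(ctrl.sign_off())"
```

```text
the job is handed in; nothing more can be done
None
```

I pushed the wedge snug under the brass foot at about 5 N and pressed the yellow dot at about 10 N; the chest gave only about 0.1 mm and stayed in place, and I handed the job in at about 16 s with the arm clear (no verdict was returned).

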